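Set the dough-length stop to the red mark

TASK

Set the dough-length gauge for the next batch: with a fingertip, push the grey sliding stop along its rail by one of its black end plates until it clicks into the slot marked by the red tab, then take the hand away. Only push it: do not pinch the stop between the fingers, do not touch the knob on its top, and leave the baskets, skillet, ramekin, scraper and tins where they are.

Things in the scene. Friction and masses are not known exactly. Their poses are not given: they have to be found in the camera images.
- rail: gauge fixed on the marble slab (slab top at z = 20 mm). Origin on the slab, under the rail's middle; y along the rail, z up, tabs on the +x side. Base plate x -30 to +80 mm, 330 mm long, 6 mm thick; steel rail x -18 to +18 mm, top 20 mm above the origin, with four slots (detents) 12 mm wide centred at y = -100, -60, +60, +100 mm. Free room above the rail on both sides of the carriage
- carriage (a joint): place of the grey sliding stop (carriage) along the rail's +y, m; 0 = rail's middle, ends at +-0.12; in a detent it equals the slot's y. 58 mm long over its end plates, 120 mm wide, flat top 53 mm above the rail's origin. Slides with about 2 N and stays put; over a slot it is drawn in over the last 3 mm and resistance vanishes; 7 to 10 N push it out, so it can pass unwanted slots
- pointer (a point): tip of the carriage's thin red pointer, on the tab side, 54 mm to the rail's +x and 10 mm above the rail's origin; its y in the rail frame is the carriage's position
- plate_left: black rubber end plate on the carriage's +y end, pushed to move it to -y. Flat, 120 mm wide (rail x -75 to +45 mm), outer face 29 mm from the carriage's middle, from 22 to 54 mm above the rail's origin (over the rail). Origin: on the carriage's middle, at the rail origin's height
- plate_right: the same end plate on the carriage's -y end (outer face at -29 mm), to push on to move the carriage to +y; same origin
- plunger (a joint): drop of the carriage's spring plunger, m: about 0 on plain rail, +0.0033 when it has fallen fully into a slot (a detent), both within 0.5 mm
- plunger_cap: black round knob of the plunger, 18 mm across, on the middle of the carriage's top; its top is 67 mm above the rail's origin when up, 64 mm when dropped. Not to be touched. Origin: on the carriage's middle, near the rail origin's height
- tab_red: red enamel tab, 22 mm (x) x 18 mm (y, along the rail) x 4 mm, fixed on the gauge's base beside one of the four slots; origin under its centre, axes parallel to the rail's. It marks the wanted slot: tab and slot have the same y in the rail frame, which may be any of the four
- tab_white: white enamel tab, 22 mm (x) x 18 mm (y, along the rail) x 4 mm, fixed on the gauge's base beside one of the four slots; origin under its centre, axes parallel to the rail's
- tab_blue: blue enamel tab, 22 mm (x) x 18 mm (y, along the rail) x 4 mm, fixed on the gauge's base beside one of the four slots; origin under its centre, axes parallel to the rail's
- tab_yellow: yellow enamel tab, 22 mm (x) x 18 mm (y, along the rail) x 4 mm, fixed on the gauge's base beside one of the four slots; origin under its centre, axes parallel to the rail's
- basket_a: round cane proving basket, loose, 200 mm across the rim, 84 mm high, origin under its centre; leave it alone
- basket_b: second round cane basket, same size; leave it alone
- skillet: black cast-iron skillet, loose, 236 mm across, 42 mm high, origin under the pan's centre, handle to its -x reaching 245 mm from the origin; leave it alone
- ramekin: white ceramic ramekin, loose, 84 mm across, 45 mm high, origin under its centre; leave it alone
- scraper: steel dough scraper lying flat, loose, blade 75 x 130 mm with a round wooden handle along its +x edge, 24 mm high; leave it alone
- tin_a: closed spice tin with copper twist cap, loose, 62 mm across, 50 mm high, origin under its centre; leave it alone
- tin_b: closed spice tin with dark steel twist cap, otherwise the same; leave it alone

How it is judged (in metres and radians):
At the end, for the whole second after the job is handed in: The stop rests in the slot of the red tab: its pointer is within 3 mm of the red tab's middle along the rail and its plunger has dropped by more than 1.8 mm (y of pointer in the frame of tab_red between -0.003 and 0.003 m and value of joint plunger above 0.0018 m and velocity of joint carriage between -0.005 and 0.005 m/s); the robot touches nothing.
It fails at once if the stop is pinched: fingers press on both end plates at once with more than 1 N (contact force between the fingers and plate_left above 1 N and contact force between the fingers and plate_right above 1 N).
It fails at once if the robot touches the plunger's knob (contact force between any of the arm, the fingers and plunger_cap above 1 N).
It fails at once if a basket, the skillet, the ramekin, the scraper or a tin is moved or lifted by more than 15 mm (distance of any of basket_a, basket_b, skillet, ramekin, scraper, tin_a, tin_b from where it was at the start of the episode above 0.015 m).
It also fails if it takes over 40 s, if anything falls off the work surface, if the arm or the gripper's body presses on something with over 40 N, if the wrist force passes 120 N, or if a joint passes its speed limit or range.

ROBOT

A 6-joint arm with a two-finger parallel gripper is mounted at the origin on the work surface. World frame = base frame: x ahead of the robot, y to its left, z up, the work surface at z = 0. Lengths are in mm, angles in degrees, forces in N, time in s.
With the tool pointing down it reaches from about 250 to 725 mm from the base axis. Payload 9.7 kg.
Tool frame: the origin (TCP) lies at the very end of the fingers, on their centre line; the grasp point (between the pads) lies 19 mm behind it; z points along the fingers, y is the line along which they close (so a half turn about z gives the same grasp; the last joint's range is limited). The gripper opens to 85 mm and grips with 20 to 120 N. Pads are 22 mm wide; open, the fingers measure 114 mm over their backs; the gripper's body (76 mm by 85 mm) begins 54 mm behind the grasp point. The pads swing forward as they close: fully open they stand 13 mm farther back than shut.
Start: joints at [74.828, 4.979, 10.078, 95.1, 0, 90], TCP at [143.941, 530.827, 231.284] pointing down, gripper open.
Joint ranges: [-179.16, 179.16], [-48.56, 103.87], [-65.8, 70.77], [-126.05, 130.52], [-82.76, 87.17], [-180, 180]. Speed limits (degrees/s): [127.2, 127.2, 147.25, 180, 180, 180].

INTERFACE

Orientations are given as a 3x3 rotation matrix whose columns are the frame's x, y, z axes.
In Python, from station import state, capture, finish_job gives the robot as it stands.
- The arm moves only by the shell command python3 -m crank 'ROWS' [OPENING]. ROWS is JSON, a list that holds one entry, the list of rows, each a list of 6 numbers: the shift along the tool's x, y, z in cm, then the turn, a rotation vector about the tool's x, y, z in rad. A call has 1 to 8 rows; each row is the pose to reach, as a shift and turn from the pose commanded when the call began, along the tool's axes at that moment; what a row does not reach only later rows make up. A row lasts 1/10 s, in which the tool goes at most 50 mm and 8.59 degrees, less where a joint would pass 70% of its speed; a pose out of reach is approached as far as the arm can. A call with a gripper value outside its range is refused whole. OPENING is the finger opening in cm, from 0 to 8.54, set as the call begins (- or left out, the last holds). The fingers move at their own pace and stop on an object; the grip force is fixed at half the most. Time passes only in rows, so rows that repeat a pose let the fingers close. It gives the time, the measured TCP pose, the force, the opening and the grip force at its end, in the units of the state.
- state(): the state, without advancing time (a new reading comes with each control period).
- capture(name): name is "scene" or "top"; returns a dict with "img" (480x640x3 uint8, blue, green, red), "range_z" (480x640 float32, mm along the optical axis (not along the pixel's ray), 0 where there is no reading), "K" (3x3 intrinsics, pixels), "rvec" (rotation vector, rad) and "tvec" (3), from world to camera coordinates, as OpenCV has them. Camera axes: x right, y down, z forward; pixel columns grow to the right and rows downward; lengths in mm; the calibration is good to about 2 mm. A picture is of the moment at which its call begins.
- finish_job(): hands the job in; it is judged then, once.
The state is a dict: "t": time; "joints": joint angles; "dq": joint speeds; "joint_torque": joint torques, N m; "tool_pos": TCP position; "eef_rot": TCP orientation; "ft_force": force on the tool from outside, world axes, zero at the start; "ft_torque": the same for the moment, N m; "grip_width": opening from 0.0 (shut) to 1.0 (fully open); "gripper_force": force on a finger pad.
Only numpy, scipy, OpenCV 4.12 (cv2) and the standard library are available. Lean on these libraries where they do the work, as an engineer would, in place of code of your own. Each camera call takes 0.05 s, during which the arm holds its last target. There are 200 camera calls.

## Working session

There is one attempt and no reset: what is moved stays moved. The work goes in short steps, Python scripts to look and compute and a shell command to move; the robot and the scene stay as the last step left them, time stands still between calls to the robot, and variables do not carry over. Pictures are saved under pics/ and viewed, at most 10 in all, crops included, and the job is handed in when it is done.

```bash
mkdir -p pics
cat > h.py <<'E'
import numpy as np, cv2
from station import state, capture, finish_job
def snap(n,f):
    c=capture(n); cv2.imwrite(f"pics/{f}.png",c["img"]); np.savez(f"{f}.npz",**c); return c
def w(c,u,v):
    R,_=cv2.Rodrigues(np.array(c["rvec"],float)); t=np.array(c["tvec"],float).ravel()
    p=c["range_z"][int(v)-1:int(v)+2,int(u)-1:int(u)+2]; z=np.median(p[p>0])
    q=np.linalg.inv(c["K"])@[u,v,1]*z
    return R.T@(q-t)
E
python3 - <<'E'
from h import *
snap("top","top0"); snap("scene","scene0")
s=state(); print(s["t"],s["tool_pos"],np.round(s["eef_rot"],3),s["grip_width"])
E
```

```text
0.1 [143.88814821 530.62077499 230.63850363] [[-0.965  0.262 -0.   ]
 [ 0.262  0.965 -0.001]
 [ 0.    -0.001 -1.   ]] 1.0030797247882846
```

View pics/top0.png

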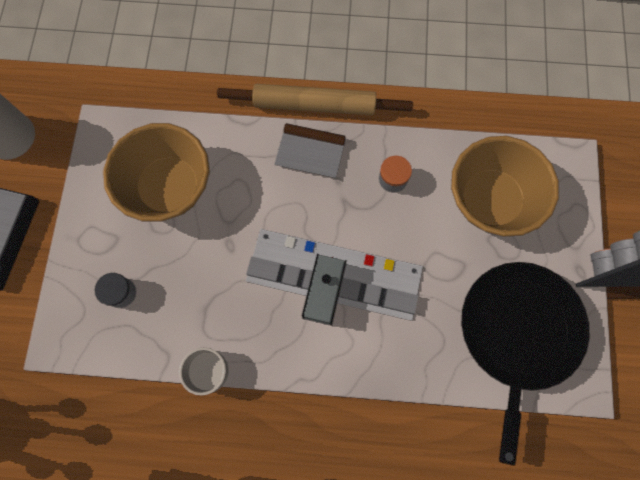

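View pics/scene0.png

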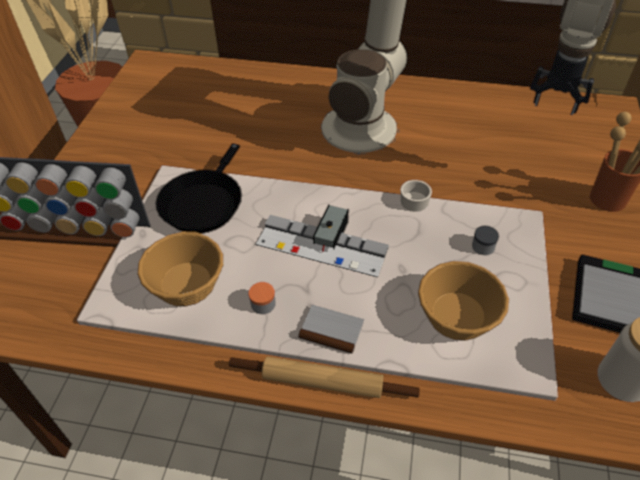

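The top view shows the tabs white (290,242), blue (310,247), red (369,260) and yellow (389,265). The carriage sits at about (325,288), between blue and red. I'll enlarge this area and measure.

Run:
```python
from h import *
c=dict(np.load("top0.npz"))
for n,u,v in [("white",290,242),("blue",310,247),("red",369,260),("yel",389,265),("carTop_far",332,265),("carTop_near",320,312),("base L",265,237),("base R",414,271),("railL",265,268),("railR",402,300),("slab",230,320)]: print(n,np.round(w(c,u,v),1))
im=c["img"][215:335,235:435]; cv2.imwrite("pics/crop0.png",cv2.resize(im,None,fx=4,fy=4,interpolation=cv2.INTER_CUBIC))
```

```text
white [584.7  69.2  31.1]
blue [578.   29.1  29.5]
red [561.1 -88.4  27.7]
yel [ 553.6 -127.7   30. ]
carTop_far [535.6 -17.   72.4]
carTop_near [446.5  -1.6  72.7]
base L [592.1 120.1  27.3]
base R [ 545.9 -177.    27.8]
railL [526.8 111.5  40.7]
railR [ 485.2 -154.1   40.6]
slab [424.4 170.7  19.1]
```

View pics/crop0.png

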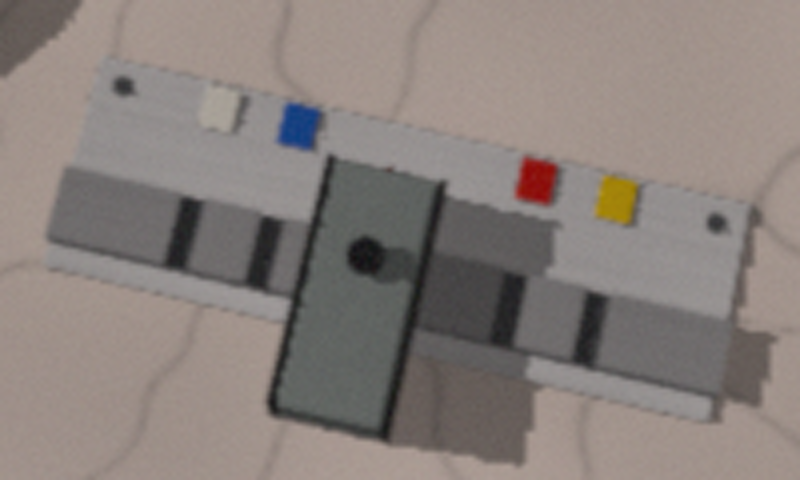

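The carriage is at about +8 mm and red is at −60, with no slot in between, so I push on plate_left towards −y. First I move above the start point with the fingers shut and the hand turned so they're flat across the rail.

```bash
python3 -m crank '[[[-45.9,-36.1,0,0,0,1.46],[-45.9,-36.1,0,0,0,1.46],[-45.9,-36.1,0,0,0,1.46],[-45.9,-36.1,0,0,0,1.46],[-45.9,-36.1,0,0,0,1.46],[-45.9,-36.1,0,0,0,1.46],[-45.9,-36.1,0,0,0,1.46],[-45.9,-36.1,0,0,0,1.46]]]' 0
cat >> h.py <<'E'
a=np.arctan2(.155,.988); ry=np.array([np.sin(a),np.cos(a),0]); rx=np.array([np.cos(a),-np.sin(a),0])
def rel(xr,yr,z):
    s=state(); p=np.array(s["tool_pos"]); R=np.array(s["eef_rot"])
    O=502*rx+59.15*ry+[0,0,20]
    q=p-O; print("t",s["t"],"rail",np.round([q@rx,q@ry,p[2]],1),"J",np.round(s["joints"],0),"F",np.round(s["ft_force"],1),"grip",s["grip_width"])
    d=R.T@(O+xr*rx+yr*ry+[0,0,z-20]-p); th=np.arcsin(np.cross(R[:,0],ry)[2])
    print("shift cm",np.round(d/10,2),"turn about tool z",round(-th,3),"toolx",np.round(R[:,0],3),"toolz",np.round(R[:,2],3))
E
python3 -c "
from h import *; rel(-25,78,230)"
```

```text
t: 0.9
tool_pos: [383.4, 208.0, 231.2]
eef_rot: [[-0.1, 0.995, 0.0], [0.995, 0.1, 0.0], [0.0, 0.0, -1.0]]
ft_force: [1.3, 0.7, -0.2]
grip_width: 0.003
gripper_force: 0.0
t 0.9 rail [-155.5  205.7  231.2] J [ 28. -11.  -5.  96.   0. 113.] F [ 1.3  0.7 -0.2] grip 0.003054002672625745
shift cm [-15.66   9.4    0.12] turn about tool z 0.256 toolx [-0.1    0.995  0.   ] toolz [ 0.  0. -1.]
```

```bash
python3 -m crank '[[[-15.5,9.4,0,0,0,0.256],[-15.5,9.4,0,0,0,0.256],[-15.5,9.4,0,0,0,0.256],[-15.5,9.4,0,0,0,0.256],[-15.5,9.4,0,0,0,0.256],[-15.5,9.4,0,0,0,0.256],[-15.5,9.4,0,0,0,0.256],[-15.5,9.4,0,0,0,0.256]]]' 0
python3 -c "
from h import *; rel(-25,78,58)"
```

```text
t: 1.7
tool_pos: [492.1, 66.6, 231.4]
eef_rot: [[0.148, 0.989, 0.0], [0.989, -0.148, 0.0], [0.0, 0.0, -1.0]]
ft_force: [0.2, 0.1, -0.7]
grip_width: -0.001
gripper_force: 0.0
t 1.7 rail [-26.2  82.9 231.4] J [  8.  -2.   3.  95.   0. 106.] F [ 0.2  0.1 -0.7] grip -0.0008352063034146656
shift cm [-0.49  0.11 17.34] turn about tool z 0.007 toolx [0.148 0.989 0.   ] toolz [ 0.  0. -1.]
```

```bash
python3 -m crank '[[[0,0,5,0,0,0],[0,0,9,0,0,0],[0,0,13,0,0,0],[0,0,15.5,0,0,0],[0,0,17.3,0,0,0],[0,0,17.3,0,0,0],[0,0,17.3,0,0,0]]]' 0
python3 -c "
from h import *; rel(-25,-20,58); 
c=snap('scene','s1'); cv2.imwrite('pics/s1c.png',cv2.resize(c['img'][120:300,200:440],None,fx=3.3,fy=3.3,interpolation=cv2.INTER_CUBIC))"
```

```text
t: 2.4
tool_pos: [492.4, 66.3, 59.0]
eef_rot: [[0.148, 0.989, 0.0], [0.989, -0.148, 0.0], [0.0, 0.0, -1.0]]
ft_force: [0.2, -0.6, -0.1]
grip_width: 0.001
gripper_force: 0.0
t 2.4 rail [-25.8  82.7  59. ] J [  8.  -2. -16.  76.   0. 106.] F [ 0.2 -0.6 -0.1] grip 0.0014612165116163907
shift cm [-1.027e+01  1.000e-02  1.000e-01] turn about tool z 0.007 toolx [0.148 0.989 0.   ] toolz [ 0.  0. -1.]
```

View pics/s1c.png

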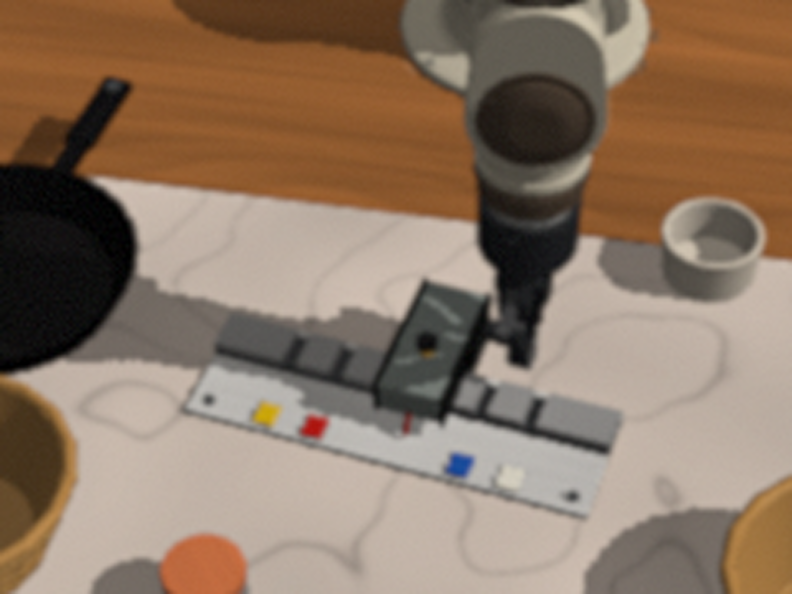

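The fingertip (≈520,350 in the crop) stands clear beside the left plate. Next I push most of the way and measure.

```bash
python3 -m crank '[[[-1.5,0,0,0,0,0.007],[-3,0,0,0,0,0.007],[-4,0,0,0,0,0.007],[-5,0,0,0,0,0.007],[-6,0,0,0,0,0.007],[-7,0,0,0,0,0.007],[-7.5,0,0,0,0,0.007],[-7.5,0,0,0,0,0.007]]]' 0
python3 -c "
from h import *; rel(-25,-20,58); 
c=snap('scene','s2'); cv2.imwrite('pics/s2c.png',cv2.resize(c['img'][170:290,240:400],None,fx=5,fy=5,interpolation=cv2.INTER_CUBIC))"
```

```text
t: 3.25
tool_pos: [481.3, -9.6, 58.6]
eef_rot: [[0.158, 0.987, 0.0], [0.987, -0.158, -0.001], [-0.001, 0.0, -1.0]]
ft_force: [0.1, -0.3, 0.5]
grip_width: 0.002
gripper_force: 0.0
t 3.25 rail [-25.1   5.9  58.6] J [ -1.  -4. -18.  76.  -0.  98.] F [ 0.1 -0.3  0.5] grip 0.002396913659212725
shift cm [-2.59  0.01  0.06] turn about tool z -0.003 toolx [ 0.158  0.987 -0.001] toolz [ 0.    -0.001 -1.   ]
```

View pics/s2c.png

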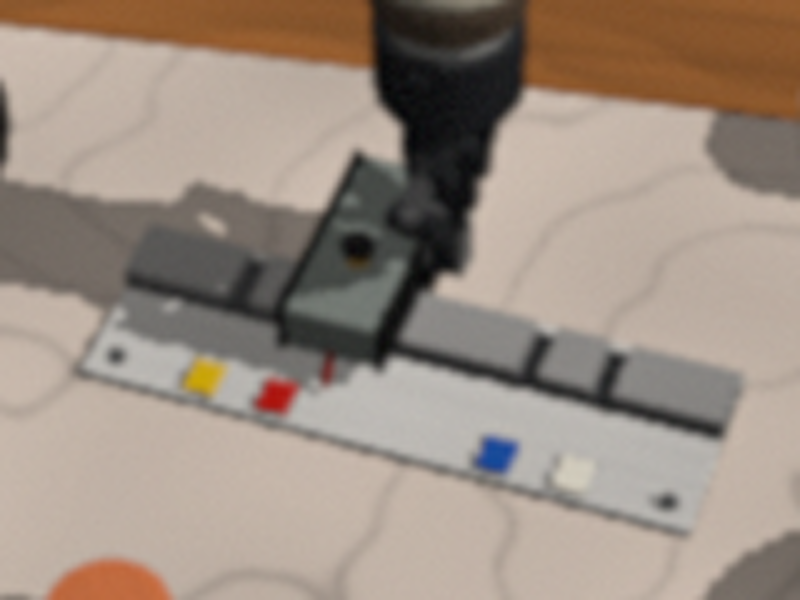

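```bash
cat >> h.py <<'E'
def pl(c,u,v,z):
    R,_=cv2.Rodrigues(np.array(c["rvec"],float)); t=np.array(c["tvec"],float).ravel()
    C=-R.T@t; d=R.T@np.linalg.inv(c["K"])@[u,v,1]; p=C+d*(z-C[2])/d[2]
    q=p-502*rx-59.15*ry; return np.round([q@rx,q@ry],1)
E
python3 -c "
from h import *
c=dict(np.load('s2.npz'))
for n,u,v in [('ptr',327,382),('red',277,396),('yel',205,377),('blue',496,455),('white',574,473)]: print(n,pl(c,240+u/5,170+v/5,30))"
```

```text
ptr [ 48.1 -33.7]
red [ 65.5 -54.7]
yel [ 65.5 -94.7]
blue [66.1 64.4]
white [ 64.4 105.2]
```

```bash
python3 -m crank '[[[-0.4,0,0,0,0,0],[-0.8,0,0,0,0,0],[-1.1,0,0,0,0,0],[-1.4,0,0,0,0,0],[-1.6,0,0,0,0,0],[-1.7,0,0,0,0,0],[-1.7,0,0,0,0,0]]]' 0
python3 -c "
from h import *; rel(-25,-20,58); 
c=snap('scene','s3'); cv2.imwrite('pics/s3c.png',cv2.resize(c['img'][200:270,250:350],None,fx=8,fy=8,interpolation=cv2.INTER_CUBIC))"
```

```text
t: 4.0
tool_pos: [478.6, -25.6, 58.2]
eef_rot: [[0.157, 0.988, -0.0], [0.988, -0.157, -0.001], [-0.001, -0.0, -1.0]]
ft_force: [-0.0, 0.8, -0.8]
grip_width: 0.001
gripper_force: 0.6
t 4.0 rail [-25.3 -10.3  58.2] J [ -3.  -4. -19.  76.  -0.  96.] F [-0.   0.8 -0.8] grip 0.0005244486357459384
shift cm [-0.97  0.03  0.02] turn about tool z -0.002 toolx [ 0.157  0.988 -0.001] toolz [-0.    -0.001 -1.   ]
```

View pics/s3c.png

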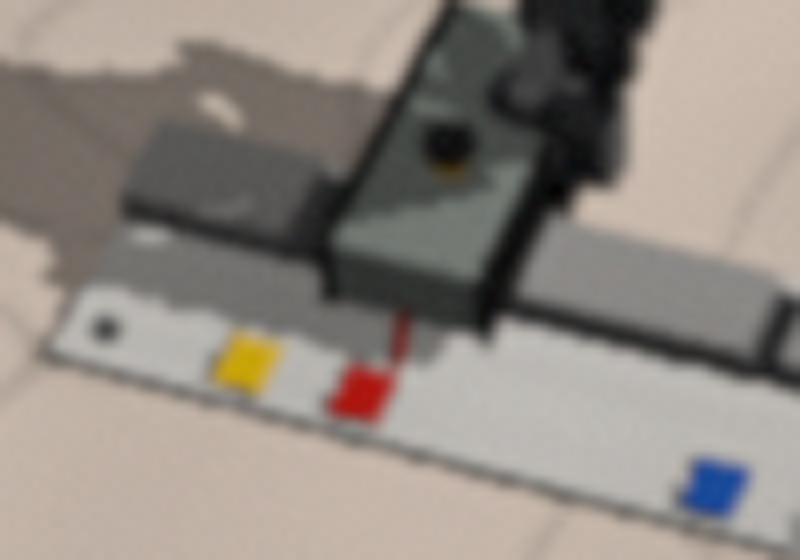

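The pointer tip (398,362) is about 7–8 mm short of the red tab's middle (362,394). I'll creep on slowly.

```bash
python3 -m crank '[[[-0.1,0,0,0,0,0],[-0.2,0,0,0,0,0],[-0.3,0,0,0,0,0],[-0.4,0,0,0,0,0],[-0.45,0,0,0,0,0],[-0.5,0,0,0,0,0],[-0.5,0,0,0,0,0]]]' 0
python3 -c "
from h import *; rel(-25,-20,58); 
c=snap('scene','s4')
for f in ['s3','s4']:
  c=dict(np.load(f+'.npz')); i=c['img'].astype(int); m=((i[...,2]>100)&(i[...,1]<60)&(i[...,0]<60)).astype(np.uint8); m[:,:250]=0;m[:,350:]=0;m[:200]=0;m[265:]=0
  n,_,st,ce=cv2.connectedComponentsWithStats(m); print(st[1:].tolist(),ce[1:].round(1).tolist())
cv2.imwrite('pics/s4c.png',cv2.resize(c['img'][200:270,250:350],None,fx=8,fy=8,interpolation=cv2.INTER_CUBIC))
print('s3',pl(np.load('s3.npz'),250+398/8,200+362/8,30),pl(np.load('s3.npz'),250+362/8,200+394/8,30))"
```

```text
t: 4.75
tool_pos: [477.9, -30.4, 58.3]
eef_rot: [[0.157, 0.988, 0.0], [0.988, -0.157, -0.0], [-0.0, 0.0, -1.0]]
ft_force: [-0.8, -0.3, 0.9]
grip_width: -0.004
gripper_force: 0.0
t 4.75 rail [-25.1 -15.2  58.3] J [ -4.  -5. -19.  76.  -0.  95.] F [-0.8 -0.3  0.9] grip -0.004188025706560456
shift cm [-0.48  0.01  0.03] turn about tool z -0.002 toolx [ 0.157  0.988 -0.   ] toolz [ 0. -0. -1.]
[[300, 241, 1, 1, 1], [299, 243, 1, 1, 1], [292, 246, 6, 6, 26]] [[300.0, 241.0], [299.0, 243.0], [294.6, 248.9]]
[[298, 241, 1, 2, 2], [292, 246, 6, 6, 26]] [[298.0, 241.5], [294.6, 248.9]]
s3 [ 49.2 -48.9] [ 65.7 -55. ]
```

View pics/s4c.png

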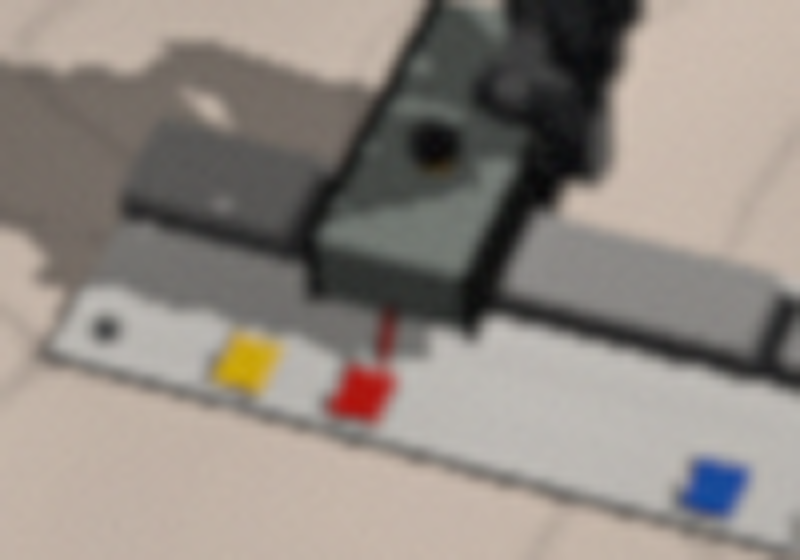

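The pointer is now about 1–2 mm short of the tab's middle. I'll nudge it 1 mm at a time and watch the force.

```bash
for k in 1; do python3 -m crank '[[[-0.05,0,0,0,0,0],[-0.1,0,0,0,0,0],[-0.1,0,0,0,0,0],[-0.1,0,0,0,0,0]]]' 0 | grep -E "tool_pos|ft_force"; done; python3 -m crank '[[[-0.05,0,0,0,0,0],[-0.1,0,0,0,0,0],[-0.1,0,0,0,0,0],[-0.1,0,0,0,0,0]]]' 0 | grep -E "tool_pos|ft_force"
python3 -c "
from h import *; rel(-25,-20,58)
c=snap('scene','s5'); cv2.imwrite('pics/s5c.png',cv2.resize(c['img'][200:270,250:350],None,fx=8,fy=8,interpolation=cv2.INTER_CUBIC))"
```

```text
tool_pos: [477.7, -31.3, 58.3]
ft_force: [0.7, -0.2, -0.7]
tool_pos: [477.5, -32.2, 58.3]
ft_force: [-0.3, 0.2, -0.2]
t 5.6 rail [-25.2 -17.   58.3] J [ -4.  -5. -19.  76.  -0.  95.] F [-0.3  0.2 -0.2] grip 0.0010714007806894978
shift cm [-0.3   0.02  0.03] turn about tool z -0.001 toolx [ 0.156  0.988 -0.   ] toolz [-0. -0. -1.]
```

View pics/s5c.png

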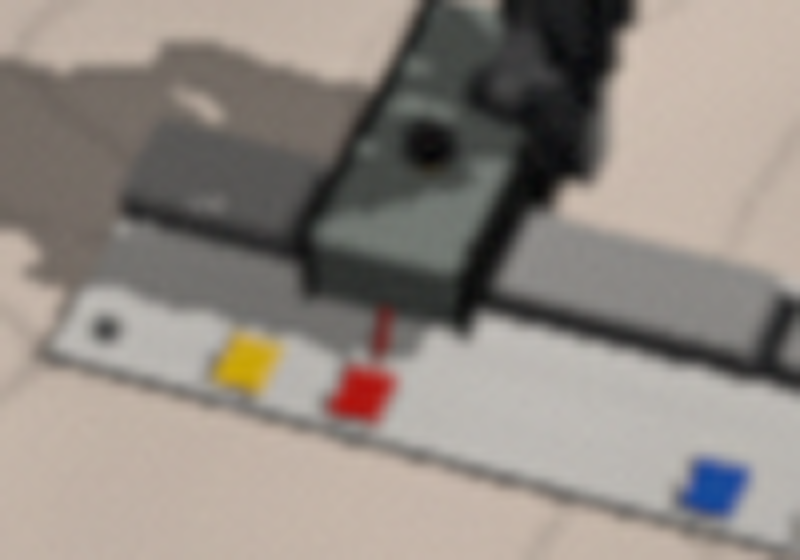

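The brass ring under the knob (≈430,160) has disappeared, so the plunger has dropped. I'll withdraw and check.

```bash
python3 -m crank '[[[1,0,0,0,0,0],[3,0,0,0,0,0],[5,0,0,0,0,0],[7,0,-4,0,0,0],[9,0,-8,0,0,0],[13,0,-12,0,0,0],[17,0,-15,0,0,0],[17,0,-15,0,0,0]]]' 0 | grep -E "tool_pos|ft_force"
python3 -m crank '[[[4,0,0,0,0,0],[8,0,0,0,0,0],[12,0,0,0,0,0],[12,0,0,0,0,0],[12,0,0,0,0,0]]]' 0 | grep -E "tool_pos|ft_force"
python3 -c "
from h import *
c=snap('scene','s6'); t=snap('top','t6')
A=cv2.resize(c['img'][200:270,250:350],None,fx=8,fy=8,interpolation=cv2.INTER_CUBIC)[:300*2,:]
B=cv2.resize(t['img'][235:310,320:420],None,fx=8,fy=8,interpolation=cv2.INTER_CUBIC)
cv2.imwrite('pics/s6c.png',cv2.resize(np.hstack([A[:560],B[:560]]),(800,280))); cv2.imwrite('pics/t6c.png',B)"
```

```text
tool_pos: [505.5, 139.7, 212.1]
ft_force: [-0.8, -0.3, -0.8]
tool_pos: [522.5, 254.9, 207.2]
ft_force: [-0.2, -1.5, 0.4]
```

View pics/t6c.png

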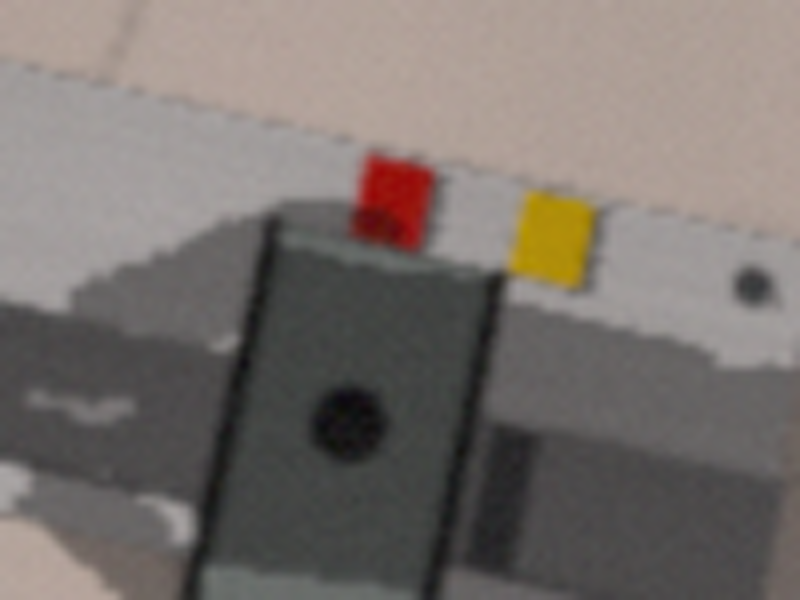

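View pics/s6c.png

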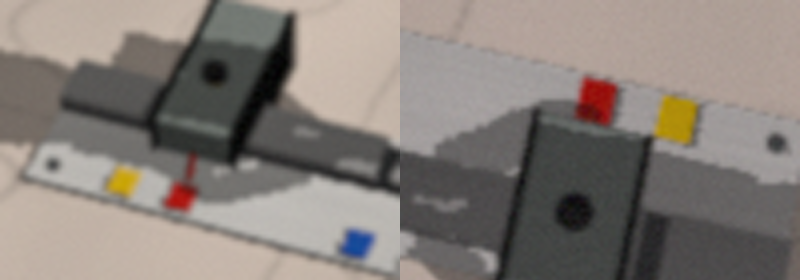

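The pointer lines up with the red tab. I'll check the plunger drop by range and the knob's position numerically.

Run:
```python
from h import *
def knob(f,u,v,z):
    c=dict(np.load(f)); 
    R,_=cv2.Rodrigues(np.array(c["rvec"],float)); t=np.array(c["tvec"],float).ravel()
    H=lambda uu,vv: w(c,uu,vv)[2]
    k=[H(u+i,v+j) for i in(-1,0,1) for j in(-1,0,1)]
    s=[H(u-2+i,v+14+j) for i in(-4,-2,0,2) for j in(-2,0,2)]
    print(f,"knob z",np.median(k),"top z",np.median(s),"rail xy",pl(c,u,v,z))
knob("top0.npz",235+365/4,215+257/4,86); knob("t6.npz",320+349/8,235+425/8,84)
t=dict(np.load("t6.npz")); print("red",pl(t,320+396/8,235+203/8,30),"yel",pl(t,320+553/8,235+240/8,30))
c=dict(np.load("s6.npz")); print("ptr",pl(c,250+376/8,200+362/8,30),"red",pl(c,250+362/8,200+394/8,30))
```

```text
top0.npz knob z 86.97431174923483 top z 72.67601747843979 rail xy [-1.5 10.8]
t6.npz knob z 83.75166587748576 top z 72.29730019462201 rail xy [ -1.4 -59.1]
red [ 65.  -60.6] yel [ 64.8 -99.7]
ptr [ 51.5 -55.7] red [ 65.7 -55. ]
```

The knob fell from 14.3 to 11.4 mm above the carriage top, so the plunger is in the slot. The pointer is within 1.5 mm of the red tab's middle and the hand is clear.

```bash
python3 -c "
from h import *; print(finish_job())"
```

```text
the job is handed in; nothing more can be done
None
```

I pushed the stop by its left end plate into the red tab's slot and handed the job in. The last images showed the plunger dropped by about 3 mm, the pointer within 1.5 mm of the tab's middle, and the hand clear; the judge's verdict wasn't shown.

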